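# Turn the colour filter over with the turner

## Task

Slide the turner under the overhanging edge of the framed colour filter and flip it over on its black rubber pad, so that it ends lying flat and wholly on the black rubber, orange face up. It is coated glass: do not knock or press it hard with the turner, do not dig the blade into the soft green apron below it or ram the pad, and never touch it with the gripper or arm. Then lay the turner back in both saddles of its wooden rest, let go, and leave the tape, radio and tub where they are.

Things in the scene. Friction and masses are not known exactly. Their poses are not given: they have to be found in the camera images.
- pad: work pad fixed to the bench: black high-grip rubber block 230 (its x) x 160 (its y) x 12 mm, friction about 1.1, and, adjoining it on its +x side, a soft green apron 115 (x) x 160 (y) x 3 mm. Origin at the centre of the black block's underside, on the bench. Its x axis points away from the robot, within 0.3 rad of straight ahead.
- filter_center (a point): centre of the filter: stiff square plate 100 x 100 x 7 mm, 0.10 to 0.19 kg, aluminium frame, one face white, the other orange. z axis out of the white face, up at the start; x, y start roughly along the pad's. It starts flat on the black block at the end away from the robot, about 38 mm of it sticking out in the pad's +x past the black block's edge, its underside 9 mm above the apron.
- filter: the same filter; origin at the centre of its orange face, 3.5 mm from filter_center. Turned over about its robot-side edge, it lands on the free part of the black block on the robot's side.
- tape_center (a point): bystander: small roll of tape lying flat, 60 mm across, 19 mm high; its centre.
- radio_center (a point): bystander: hand radio standing upright, 36 x 58 x 100 mm with a 55 mm aerial; centre of its case.
- tub_center (a point): bystander: white open tub, 84 mm across, 70 mm high; its centre.
- turner_grip (a point): place to grip the turner (0.22 kg): middle of the section of its level black handle, a bar 18 x 18 mm square from 65 mm ahead of this point to 75 mm behind it. x axis along the handle towards the blade, z up as it lies at the start. See turner for the blade.
- turner: the turner; same origin and axes as turner_grip. Its flat steel blade, 110 (x) x 55 (y) x 2.5 mm, level with the handle, reaches from 80 to 190 mm ahead on a thin upright. It is clamped stiffly at a height differing each time and not reported: its underside is 34 to 58 mm below this origin (touching down lightly tells). It does not slip under 40 N.
- rest: wooden tool rest fixed to the bench, base 150 (its x) x 70 mm, origin at the centre of its underside. Two saddles, 14 mm thick, at x = +60 and -60 mm carry the handle's underside 60 mm above the bench (turner_grip at 69 mm) between cheeks 30 mm apart and 8 mm high. The turner starts lying in them, blade towards +x, turner_grip 4 to 12 mm ahead (+x) of the rest's middle.
Mind the look-alikes: they are no part of the job. What is shaped like the rest but pink or turquoise is not meant.

How it is judged:
By the outcome, as a careful person would: the job done as asked, in the order asked, and still so for the second after the job is handed in, with the robot touching nothing.
It also fails if it takes over 54 s, if anything falls off the work surface, if the arm or the gripper's body presses on something with over 40 N, if the wrist force passes 120 N, or if a joint passes its speed limit or range.

## Robot

A 6-joint arm with a two-finger parallel gripper is mounted at the origin on the work surface. World frame = base frame: x ahead of the robot, y to its left, z up, the work surface at z = 0. Lengths are in m, angles in rad, forces in N, time in s.
With the tool pointing down it reaches from about 0.275 to 0.975 m from the base axis. Payload 8.4 kg.
Tool frame: the origin (TCP) lies midway between the tips of the shut fingers; the grasp point (between the pads) lies 19 mm behind it; z points along the fingers, y is the direction in which the jaws open and shut (so a half turn about z gives the same grasp; the last joint's range is limited). The gripper opens to 92 mm and grips with 3 to 60 N. Pads are 20 mm wide; open, the fingers measure 128 mm over their backs; the gripper's body (75 mm by 189 mm) begins 69 mm behind the grasp point.
Start: joints at [-1.299, 0.353, 1.633, -0, 1.155, -0.002], TCP at [0.169, -0.602, 0.215] pointing down, gripper open.
Joint ranges: [-2.63, 2.63], [-0.92, 2.1], [0.06, 2.66], [-1.3, 4.44], [0, 2.69], [-3.02, 3.02]. Speed limits (rad/s): [2.22, 2.22, 2.79, 3.14, 3.14, 3.14].

## Interface

Orientations are given as a rotation vector (axis times angle).
In Python, from bench import monitor, viewer, job_done, boxes_of, mark_of gives the robot as it stands.
- The arm moves only by the tool play_rows, never from a script. Its argument "plan" is a list that holds one entry, the list of rows, each a list of 5 numbers: the opening, from -1 (shut) to 1 (fully open), so that 0 is half open, then the shift along the world's x, y, z in mm, then the turn about the world's z in rad. A call has exactly 8 rows; each row is the pose to reach, as a shift and turn from the pose measured when the call began; what a row does not reach only later rows make up. A row lasts 1/8 s, in which the tool goes at most 62.5 mm and 10.7 degrees, less where a joint would pass 70% of its speed; a pose out of reach is approached as far as the arm can. A call with a gripper value outside its range is refused whole. The fingers move at their own pace and stop on an object; "squeeze" is the grip in N (left out, the last holds). Time passes only in rows, so rows that repeat a pose let the fingers close, or fill a call up. It gives the time, the measured TCP pose, the force and the opening at its end, in the units of the state.
- monitor.sense(): the state, without advancing time (a new reading comes with each control period).
- viewer.snapshot(name): name is "scene" or "top" or "wrist"; returns a dict with "color" (420x560x3 uint8, blue, green, red), "range_z" (420x560 float32, m along the optical axis (not along the pixel's ray), 0 where there is no reading), "intrinsics" (3x3 intrinsics, pixels), "rvec" (rotation vector, rad) and "tvec" (3), from world to camera coordinates, as OpenCV has them. Camera axes: x right, y down, z forward; pixel columns grow to the right and rows downward; lengths in m; the calibration is good to about 2 mm. A picture is of the moment at which its call begins.
- job_done(): hands the job in, once; it reports no verdict.
Trained networks look in a picture, given as the dict that the camera call returned (one of the last four; its "shot" number tells which), for a name from the list of things; names that differ only in an ending like _2 or _b are one class to them, and where a whole thing is asked for, a point or a joint stands for the part that bears it (a point fixed in the world has none). Each returns a list of dicts, best first, with "p" (0 to 1); they miss things now and then, are a little off and sometimes report something else, mostly with a low value. They report only what shows in the picture. A call takes as long as a camera call. They do not tell look-alikes from the thing itself.
- boxes_of(picture, thing): "extent" ([left, top, right, bottom] in pixels, round what is visible of it).
- mark_of(picture, thing): "uv" ([column, row] in pixels: a listed point, or the origin of a listed thing).
The state is a dict: "time": time; "joints": joint angles; "qd": joint speeds; "joint_torque": joint torques, N m; "position": TCP position; "tcp_rot": TCP orientation; "contact_force": force on the tool from outside, world axes, zero at the start; "ft_torque": the same for the moment, N m; "grip_width": finger opening in m.
Only numpy, scipy, OpenCV 4.12 (cv2) and the standard library are available. Lean on these libraries where they do the work, as an engineer would, in place of code of your own. Each camera call takes 0.05 s, during which the arm holds its last target. There are 200 camera calls.

## Working session

There is one attempt and no reset: what is moved stays moved. The work goes in short steps, Python scripts to look and compute and a tool call to move; the robot and the scene stay as the last step left them, time stands still between calls to the robot, and variables do not carry over. Pictures are saved under pics/ and viewed, about 8 in all and at most 12, crops included, and the job is handed in when it is done.

Besides the shell and the picture viewer there is one more tool, called after ">>>" in YAML: its name, and indented under it one key for each argument. play_rows: Moves the arm, as the interface text tells. Its arguments: {"type":"object","properties":{"plan":{"type":"array"},"squeeze":{"type":"number"}},"required":["plan"]}

```bash
ls; mkdir -p pics
cat > h.py <<'E'
import numpy as np, cv2
from bench import monitor, viewer, job_done, boxes_of, mark_of
def w(s,u,v,z=None):
    K=np.array(s["intrinsics"]);R=cv2.Rodrigues(np.array(s["rvec"],float))[0];t=np.array(s["tvec"],float).ravel()
    d=R.T@(np.linalg.inv(K)@np.array([u,v,1.])); c=-R.T@t
    k=s["range_z"][int(round(v)),int(round(u))] if z is None else (z-c[2])/d[2]
    return c+k*d
def ray(s,u,v):
    p=w(s,u,v,-1.); c=-cv2.Rodrigues(np.array(s["rvec"],float))[0].T@np.array(s["tvec"],float).ravel()
    return c,(p-c)/np.linalg.norm(p-c)
def tri(a,b):
    A=np.zeros((3,3));y=np.zeros(3)
    for c,d in (a,b):
        M=np.eye(3)-np.outer(d,d);A+=M;y+=M@c
    return np.linalg.solve(A,y)
E
python3 - <<'E'
from h import *
np.set_printoptions(precision=4,suppress=True)
ss={n:viewer.snapshot(n) for n in("scene","top")}
for n,s in ss.items():
    cv2.imwrite(f"pics/{n}0.png",s["color"])
    for th in ["pad","filter_center","tape_center","radio_center","tub_center","turner_grip","rest"]:
        print(n,th,[(np.round(m["uv"]),round(m["p"],2),w(s,*m["uv"])) for m in mark_of(s,th)[:4]])
print(monitor.sense())
E
```

```text
pics
scene pad [(array([363., 235.]), 0.83, array([0.5267, 0.1904, 0.0159])), (array([109., 250.]), 0.18, array([ 0.502 , -0.4185,  0.0643]))]
scene filter_center []
scene tape_center [(array([279., 227.]), 0.62, array([ 0.4494, -0.0097,  0.0212])), (array([376., 256.]), 0.4, array([0.6181, 0.1881, 0.0196]))]
scene radio_center [(array([108., 249.]), 0.93, array([ 0.5051, -0.4187,  0.0697]))]
scene tub_center [(array([440., 205.]), 0.95, array([0.5167, 0.3949, 0.0644]))]
scene turner_grip [(array([213., 240.]), 0.8, array([ 0.543 , -0.1825,  0.0796]))]
scene rest [(array([141., 303.]), 0.83, array([ 0.6314, -0.3559,  0.0056])), (array([212., 209.]), 0.72, array([ 0.3756, -0.1704,  0.053 ])), (array([216., 263.]), 0.62, array([ 0.5902, -0.1816,  0.0514])), (array([111., 230.]), 0.58, array([ 0.4917, -0.4051,  0.111 ]))]
top pad [(array([209., 191.]), 0.78, array([0.5103, 0.1978, 0.0131]))]
top filter_center [(array([213., 150.]), 0.61, array([0.6193, 0.188 , 0.0213]))]
top tape_center [(array([282., 226.]), 0.72, array([ 0.4229, -0.0005,  0.0035]))]
top radio_center [(array([443., 205
[... 306 characters left out ...]
, array([ 0.3114, -0.1578,  0.0111])), (array([444., 265.]), 0.91, array([ 0.3312, -0.4358,  0.0025])), (array([414., 158.]), 0.85, array([ 0.6162, -0.3505,  0.0022])), (array([349., 192.]), 0.78, array([ 0.5185, -0.1781,  0.0064]))]
{'time': 0.8, 'joints': array([-1.2994,  0.353 ,  1.6334, -0.    ,  1.1552, -0.0024]), 'qd': array([-0.0005,  0.0006, -0.0014, -0.001 , -0.0005, -0.0001]), 'joint_torque': array([ -0.0004, -59.3709, -33.4563,   0.0701,   0.0156,   0.    ]), 'position': array([ 0.169 , -0.6017,  0.2146]), 'tcp_rot': array([-3.1122, -0.4287,  0.    ]), 'contact_force': array([0.1617, 0.1302, 0.596 ]), 'ft_torque': array([0.0351, 0.0015, 0.0353]), 'grip_width': 0.09158283354895415}
```

```bash
python3 -c "
import cv2,numpy as np
a=cv2.imread('pics/top0.png');b=cv2.imread('pics/scene0.png')
cv2.imwrite('pics/a1.png',cv2.resize(a[90:330,60:500],None,fx=1.8,fy=1.8));cv2.imwrite('pics/b1.png',b)"
```

```text
(no output)
```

View pics/a1.png

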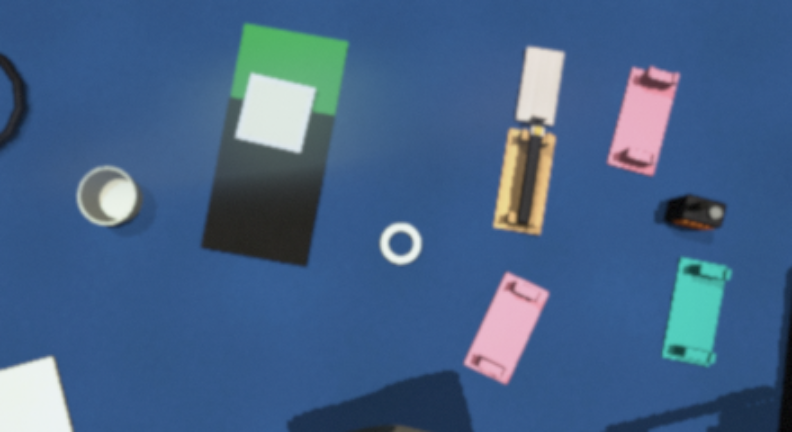

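View pics/b1.png

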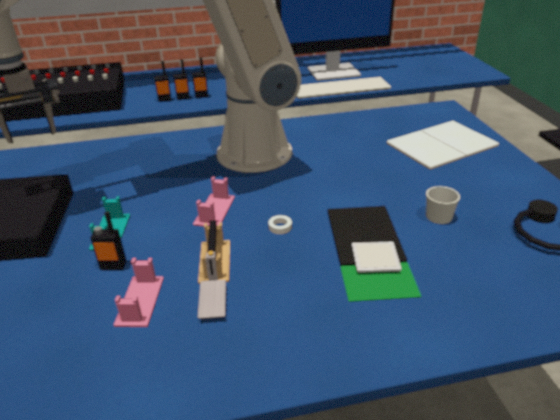

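The real rest is the tan one at crop (523,180), with the turner in it and its white-steel blade at (541,85). Look-alikes are the two pink ones at (645,120) and (507,327) and the turquoise one at (697,311). The filter is at (276,112) and the pad at about (275,145). I choose the tan rest.

Run:
```python
from h import *
np.set_printoptions(precision=4,suppress=True)
s=viewer.snapshot("top"); im=s["color"]; hsv=cv2.cvtColor(im,cv2.COLOR_BGR2HSV)
def seg(mask,x0,y0,x1,y1,z,name):
    m=np.zeros(mask.shape,np.uint8); m[y0:y1,x0:x1]=mask[y0:y1,x0:x1]*255
    n,l,st,_=cv2.connectedComponentsWithStats(m); k=1+st[1:,4].argmax(); m=(l==k).astype(np.uint8)
    c=max(cv2.findContours(m,0,1)[0],key=cv2.contourArea)[:,0]
    P=np.array([w(s,u,v,z)[:2] for u,v in c],np.float32); r=cv2.minAreaRect(P*1000)
    e=cv2.erode(m,np.ones((5,5))); d=np.array([w(s,u,v)[2] for v,u in np.argwhere(e)])
    print(name,"c",np.array(r[0]),"size",np.array(r[1]),"ang",r[2],"zmed",np.median(d),d.std(),len(d))
H,S,V=cv2.split(hsv)
o=(60,90)
f=lambda x,y:(int(60+x/1.8),int(90+y/1.8))
def b(x0,y0,x1,y1): return (*f(x0,y0),*f(x1,y1))
seg((S<60)&(V>140),*b(225,60,325,165),.019,"filter")
seg((H>45)&(H<75)&(S>100),*b(220,10,360,130),.003,"green")
seg((V<75)&(S<140),*b(190,90,350,280),.012,"black")
seg((S<70)&(V>110),*b(505,35,575,125),.03,"blade")
seg((V<70),*b(505,125,560,240),.078,"handle")
seg((H>8)&(H<30)&(S>60)&(V>90),*b(480,120,570,250),.01,"rest")
# bench
print("bench",[w(s,*p)[2] for p in ((300,150),(300,280),(150,280),(290,180))])
```

```text
filter c [613.14   189.9635] size [102.1787 101.8656] ang 78.53038024902344 zmed 0.019286212962219107 0.061078300425628236 1100
green c [682.3729 173.6317] size [157.8517 112.4339] ang 81.58073425292969 zmed 0.003050181195546009 0.09981849416342746 1258
black c [470.2222 204.6997] size [158.0945 144.483 ] ang 81.60425567626953 zmed 0.011936464216088627 0.08562559319199838 2255
blade c [ 662.8281 -199.4859] size [ 59.6529 113.8215] ang 82.52278900146484 zmed 0.019146966037660862 0.09711160578145633 650
handle c [ 517.2777 -181.4681] size [ 18.0123 124.8557] ang 83.63723754882812 zmed 0.07745002645360999 0.0030495656894297635 53
rest c [ 523.6774 -182.816 ] size [ 69.5859 150.5583] ang 82.20620727539062 zmed 0.006726447404701519 0.09387241452626884 487
bench [np.float64(-0.004848408903211698), np.float64(0.0015719260739743834), np.float64(0.007085014798319467), np.float64(-0.0035842611671030866)]
```

>>> play_rows:
  plan:
    - [[1,40,50,30,-0.1],[1,80,100,50,-0.2],[1,120,150,70,-0.3],[1,160,200,70,-0.4],[1,200,250,70,-0.4],[1,250,300,70,-0.4],[1,300,350,70,-0.4],[1,340,400,70,-0.4]]

```text
time: 1.85
position: [0.4859, -0.2285, 0.2849]
tcp_rot: [3.135, -0.198, 0.001]
contact_force: [1.3, -0.6, 0.8]
grip_width: 0.0917
```

Run:
```python
from h import *
np.set_printoptions(precision=4,suppress=True)
s=viewer.snapshot("wrist"); im=s["color"]; cv2.imwrite("pics/w1.png",im)
for th in ("turner_grip","rest","turner"):
    print(th,[(np.round(m["uv"]),round(m["p"],2),w(s,*m["uv"]),w(s,*m["uv"],.069)) for m in mark_of(s,th)[:3]])
t=viewer.snapshot("top")
a=mark_of(s,"turner_grip"); b=mark_of(t,"turner_grip")
if a and b: print("tri",tri(ray(s,*a[0]["uv"]),ray(t,*b[0]["uv"])))
np.save("pics/d.npy",s["range_z"])
# height-layer analysis from depth
K=s["intrinsics"];P=np.array([[w(s,u,v) for u in range(0,560,3)] for v in range(0,420,3)]).reshape(-1,3)
near=lambda x0,x1,y0,y1,z0,z1:P[(P[:,0]>x0)&(P[:,0]<x1)&(P[:,1]>y0)&(P[:,1]<y1)&(P[:,2]>z0)&(P[:,2]<z1)]
for n,q in(("handle",near(.44,.6,-.21,-.15,.07,.09)),("blade",near(.60,.74,-.24,-.15,.008,.045)),("bench",near(.4,.75,-.12,-.05,-.02,.02))):
    if len(q)<5: print(n,len(q));continue
    r=cv2.minAreaRect((q[:,:2]*1000).astype(np.float32)); print(n,len(q),np.median(q,0),q[:,2].std(),r)
```

```text
turner_grip [(array([234., 150.]), 0.86, array([ 0.5305, -0.1902,  0.0771]), array([ 0.5299, -0.1892,  0.069 ]))]
rest [(array([245., 309.]), 0.86, array([ 0.3112, -0.1619,  0.0069]), array([ 0.3458, -0.1724,  0.069 ])), (array([233., 151.]), 0.77, array([ 0.529 , -0.1886,  0.0781]), array([ 0.5282, -0.1874,  0.069 ])), (array([378.,  47.]), 0.73, array([ 0.6169, -0.3587,  0.0065]), array([ 0.6091, -0.3418,  0.069 ]))]
turner [(array([233., 146.]), 0.88, array([ 0.5345, -0.1891,  0.0783]), array([ 0.5338, -0.1879,  0.069 ]))]
handle 270 [ 0.5333 -0.1853  0.0779] 0.0016573235279119395 ((525.6200561523438, -184.23886108398438), (18.262632369995117, 136.76321411132812), 82.29542541503906)
blade 400 [ 0.6494 -0.2019  0.0193] 0.0008840664966645708 ((643.8320922851562, -199.73916625976562), (54.853511810302734, 74.62946319580078), 82.0412826538086)
bench 1655 [ 0.5721 -0.0848  0.0002] 0.0008539904037292622 ((552.7645263671875, -85.02030181884766), (69.90853118896484, 303.4209289550781), 89.99695587158203)
```

View pics/w1.png

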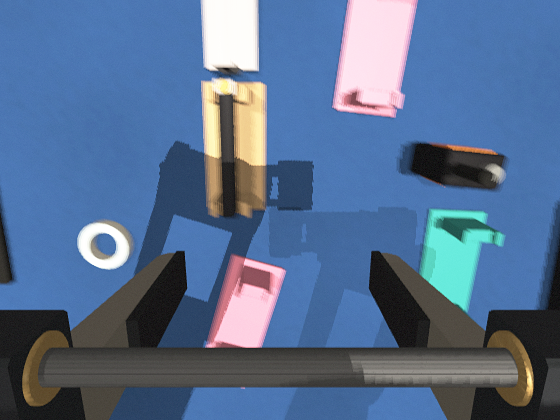

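Wrist view shows the black handle at (229,150) in the tan rest, pink decoys at (380,60) and (243,310), and the turquoise one at (455,255). The choice is confirmed, so I go down to grasp.

>>> play_rows:
  plan:
    - [[1,22,22,-40,-0.01],[1,44.5,43.5,-90,-0.01],[1,44.5,43.5,-140,-0.01],[1,44.5,43.5,-180,-0.01],[1,44.5,43.5,-210,-0.01],[1,44.5,43.5,-228,-0.01],[1,44.5,43.5,-235,-0.01],[1,44.5,43.5,-235,-0.01]]

```text
time: 3.2
position: [0.5283, -0.1881, 0.05]
tcp_rot: [3.134, -0.217, 0.0]
contact_force: [-0.5, -0.7, 0.3]
grip_width: 0.092
```

>>> play_rows:
  plan:
    - [[1,2,3,0,0],[-0.3,2,3,0,0],[-1,2,3,0,0],[-1,2,3,0,0],[-1,2,3,0,0],[-1,2,3,0,0],[-1,2,3,0,0],[-1,2,3,0,0]]
  squeeze: 50

```text
time: 4.2
position: [0.5303, -0.1851, 0.0499]
tcp_rot: [3.134, -0.217, 0.0]
contact_force: [0.2, 0.1, -0.0]
grip_width: 0.0239
```

>>> play_rows:
  plan:
    - [[-1,0,0,0,0],[-1,0,0,0,0],[-1,0,0,0,0],[-1,0,0,8,0],[-1,0,0,25,0],[-1,0,0,70,0],[-1,0,0,120,0],[-1,0,0,170,0]]
  squeeze: 50

```text
time: 5.2
position: [0.5301, -0.185, 0.2227]
tcp_rot: [3.133, -0.217, 0.001]
contact_force: [-0.1, -0.8, -2.3]
grip_width: 0.0174
```

>>> play_rows:
  plan:
    - [[-1,20,20,5,0.1],[-1,45,40,5,0.25],[-1,70,60,5,0.42],[-1,95,80,5,0.6],[-1,120,100,5,0.78],[-1,145,120,5,0.96],[-1,170,140,5,1.14],[-1,195,165,5,1.32]]

```text
time: 6.2
position: [0.7257, -0.0196, 0.229]
tcp_rot: [2.603, 1.757, 0.002]
contact_force: [0.0, -0.5, -1.4]
grip_width: 0.0178
```

>>> play_rows:
  plan:
    - [[-1,20,20,0,0.18],[-1,45,40,0,0.36],[-1,70,60,0,0.54],[-1,95,80,0,0.72],[-1,120,100,0,0.9],[-1,140,120,0,1.08],[-1,155,145,0,1.26],[-1,160,160,0,1.42]]

```text
time: 7.2
position: [0.886, 0.1417, 0.2297]
tcp_rot: [-0.82, -3.032, -0.003]
contact_force: [-0.9, 0.4, -1.6]
grip_width: 0.0175
```

>>> play_rows:
  plan:
    - [[-1,-4,-50,0,0.12],[-1,-10,-100,-20,0.24],[-1,-16,-142,-60,0.34],[-1,-16,-142,-110,0.34],[-1,-16,-142,-150,0.34],[-1,-16,-142,-175,0.34],[-1,-16,-142,-186,0.34],[-1,-16,-142,-188,0.34]]

```text
time: 8.2
position: [0.8705, 0.0, 0.0424]
tcp_rot: [-0.294, -3.128, -0.003]
contact_force: [0.5, 0.0, -1.9]
grip_width: 0.0176
```

Run:
```python
from h import *
np.set_printoptions(precision=4,suppress=True)
st=monitor.sense(); print(st["position"],st["tcp_rot"],st["contact_force"],st["ft_torque"])
s=viewer.snapshot("wrist"); cv2.imwrite("pics/w2.png",s["color"])
P=np.array([[w(s,u,v) for u in range(0,560,2)] for v in range(0,420,2)]).reshape(-1,3)
y=2.95;t=st["position"];d=P[:,:2]-t[:2];a=d@[np.cos(y),np.sin(y)];b=d@[-np.sin(y),np.cos(y)]
for lo in range(80,190,15):
    q=P[(a>lo/1e3)&(a<lo/1e3+.015)&(abs(b)<.02)&(P[:,2]<.04)]
    if len(q): print(lo,len(q),np.median(q[:,2]),q[:,2].std())
for lo in(-.02,.01):
    q=P[(a>.12)&(a<.17)&(b>lo)&(b<lo+.01)];print(np.median(q[:,2]))
q=P[(a>.1)&(a<.18)&(abs(b)>.04)&(abs(b)<.08)];print("bench",np.median(q[:,2]))
```

```text
[0.8705 0.     0.0424] [-0.2942 -3.1277 -0.0026] [ 0.4925  0.0374 -1.9021] [ 0.0759 -0.2395 -0.0327]
80 471 0.011584876364219149 0.001963484916195188
95 623 0.011684703134210023 0.0007376330947504129
110 691 0.011571745192449023 0.0007087628947372223
125 166 0.011529715000271654 0.0007568654641941076
0.011589187986366406
0.011556726191973413
bench 0.00019502999064666127
```

>>> play_rows:
  plan:
    - [[-1,0,0,-4,0],[-1,0,0,-6,0],[-1,0,0,-7,0],[-1,0,0,-8,0],[-1,0,0,-8.5,0],[-1,0,0,-9,0],[-1,0,0,-9.5,0],[-1,0,0,-9.5,0]]

```text
time: 9.25
position: [0.8708, -0.0, 0.0334]
tcp_rot: [0.294, 3.127, 0.003]
contact_force: [0.1, 1.2, -2.3]
grip_width: 0.0174
```

>>> play_rows:
  plan:
    - [[-1,0,0,-0.4,0],[-1,0,0,-0.8,0],[-1,0,0,-1.2,0],[-1,0,0,-1.6,0],[-1,0,0,-1.6,0],[-1,0,0,-1.6,0],[-1,0,0,-1.6,0],[-1,0,0,-1.6,0]]

```text
time: 10.25
position: [0.8714, -0.0001, 0.0324]
tcp_rot: [0.294, 3.126, 0.003]
contact_force: [2.4, 0.1, 5.8]
grip_width: 0.0179
```

>>> play_rows:
  plan:
    - [[-1,0,0,20,0],[-1,6,30,40,0],[-1,12,70,45,0],[-1,12,110,45,0],[-1,12,138,45,0],[-1,12,138,35,0],[-1,12,138,28,0],[-1,12,138,28,0]]

```text
time: 11.25
position: [0.8826, 0.1361, 0.0588]
tcp_rot: [-0.296, -3.127, -0.001]
contact_force: [0.2, -1.0, -2.5]
grip_width: 0.0173
```

Run:
```python
from h import *
np.set_printoptions(precision=4,suppress=True)
st=monitor.sense(); print(st["position"],st["tcp_rot"],st["contact_force"],st["ft_torque"])
s=viewer.snapshot("wrist"); cv2.imwrite("pics/w3.png",s["color"])
t=viewer.snapshot("scene"); cv2.imwrite("pics/s3.png",t["color"])
y=2*np.arctan2(*st["tcp_rot"][[1,0]]);print("yaw",y)
P=np.array([[w(s,u,v) for u in range(0,560,2)] for v in range(0,420,2)]).reshape(-1,3)
q=P[(P[:,0]>.54)&(P[:,0]<.69)&(P[:,1]>.1)&(P[:,1]<.28)&(P[:,2]>.0155)&(P[:,2]<.0245)]
print(len(q),np.median(q,0),cv2.minAreaRect((q[:,:2]*1000).astype(np.float32)))
```

```text
[0.8826 0.1361 0.0588] [-0.2965 -3.1273 -0.0013] [ 0.1618 -1.0287 -2.4668] [ 0.0524 -0.1705  0.0101]
yaw -3.3306186887545253
0 [nan nan nan] ((0.0, 0.0), (0.0, 0.0), 0.0)
  return _methods._mean(a, axis=axis, dtype=dtype,
  ret = um.true_divide(
```

View pics/w3.png

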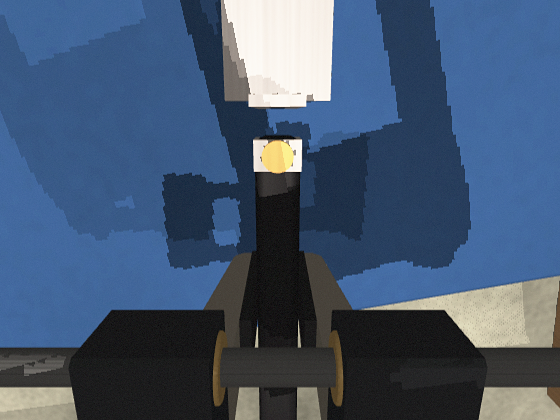

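Wrist view shows the blade straight ahead at (277,50), with the filter still out of view. I check with the top and scene cameras.

```bash
cat >> h.py <<'E'
def rect(s,box,z,f):
    hsv=cv2.cvtColor(s["color"],cv2.COLOR_BGR2HSV); x0,y0,x1,y1=box
    m=np.zeros(hsv.shape[:2],np.uint8); m[y0:y1,x0:x1]=f(*cv2.split(hsv))[y0:y1,x0:x1]*255
    n,l,st,_=cv2.connectedComponentsWithStats(m); m=(l==1+st[1:,4].argmax()).astype(np.uint8)
    c=max(cv2.findContours(m,0,1)[0],key=cv2.contourArea)[:,0]
    return cv2.minAreaRect(np.array([w(s,u,v,z)[:2]*1000 for u,v in c],np.float32))
E
python3 - <<'E'
from h import *
wh=lambda H,S,V:(S<70)&(V>130)
for n in("top","scene"):
    s=viewer.snapshot(n)
    m=mark_of(s,"filter_center");b=boxes_of(s,"filter");print(n,[(x["uv"],x["p"]) for x in m],[x["extent"] for x in b][:1])
    R=cv2.Rodrigues(np.array(s["rvec"],float))[0]
    px=lambda p:(cv2.projectPoints(np.array([p],float),np.array(s["rvec"],float),np.array(s["tvec"],float),np.array(s["intrinsics"]),None)[0].ravel())
    u,v=px([.613,.19,.019]); box=[int(u-40),int(v-32),int(u+40),int(v+32)]
    print(box,rect(s,box,.019,wh),rect(s,[int(u-60),int(v-50),int(u+60),int(v+70)],.003,lambda H,S,V:(H>45)&(H<75)&(S>100)))
    x0,y0=int(u-70),int(v-60); cv2.imwrite(f"pics/{n}4.png",cv2.resize(s["color"][y0:y0+110,x0:x0+140],None,fx=2.8,fy=2.8,interpolation=2))
a,b=cv2.imread("pics/top4.png"),cv2.imread("pics/scene4.png");cv2.imwrite("pics/v4.png",np.hstack([a,b]))
E
```

```text
top [] []Traceback (most recent call last):
  File "<stdin>", line 9, in <module>
  File "h.py", line 19, in rect
    n,l,st,_=cv2.connectedComponentsWithStats(m); m=(l==1+st[1:,4].argmax()).astype(np.uint8)
                                                          ~~~~~~~~~~~~~~~^^
ValueError: attempt to get argmax of an empty sequence
```

Top is occluded by the arm, so I use the scene camera only.

Run:
```python
from h import *
wh=lambda H,S,V:(S<70)&(V>130)
s=viewer.snapshot("scene")
px=lambda p:(cv2.projectPoints(np.array([p],float),np.array(s["rvec"],float),np.array(s["tvec"],float),np.array(s["intrinsics"]),None)[0].ravel())
u,v=px([.613,.19,.019]); print(u,v,mark_of(s,"filter_center")[:2])
x0,y0=int(u-70),int(v-60); cv2.imwrite("pics/scene4.png",cv2.resize(s["color"][y0:y0+130,x0:x0+160],None,fx=4,fy=4,interpolation=2))
try: print(rect(s,[int(u-40),int(v-32),int(u+40),int(v+32)],.019,wh))
except Exception as e: print(e)
```

```text
375.4651801988851 254.9464102389934 [{'uv': [377.2, 257.6], 'p': 0.91}]
((611.5675048828125, 189.34634399414062), (96.27729797363281, 103.67842864990234), 77.08621215820312)
```

View pics/scene4.png

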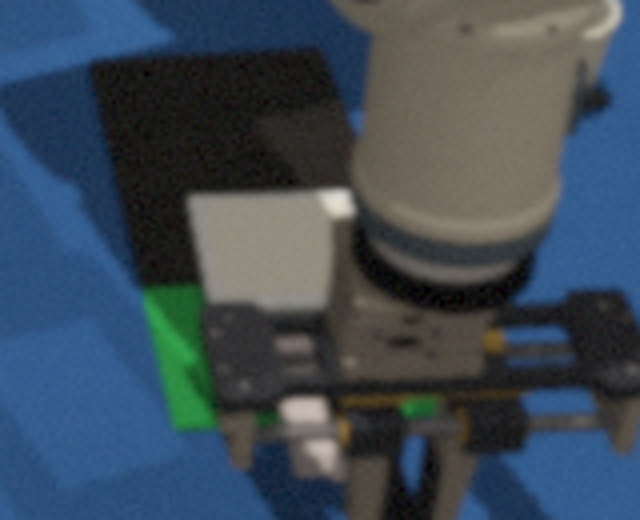

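The scene crop shows the filter untouched at (270,245), with the blade short of it at (310,430). Next I lower the turner.

>>> play_rows:
  plan:
    - [[-1,0.5,2.7,-8,0],[-1,0.5,2.7,-14,0],[-1,0.5,2.7,-18,0],[-1,0.5,2.7,-19.3,0],[-1,0.5,2.7,-19.3,0],[-1,-7,4,-19.3,0],[-1,-14,5.5,-19.3,0],[-1,-14,5.5,-19.3,0]]

```text
time: 12.6
position: [0.869, 0.1434, 0.0419]
tcp_rot: [0.294, 3.125, 0.003]
contact_force: [0.6, 0.4, -2.0]
grip_width: 0.0174
```

Run:
```python
from h import *
for i in range(3):
    st=monitor.sense(); print(st["position"],st["tcp_rot"],st["contact_force"],st["qd"]); viewer.snapshot("scene")
```

```text
[0.86899828 0.14341717 0.04189637] [2.94170729e-01 3.12540969e+00 3.03192737e-03] [ 0.60707966  0.3680201  -1.9559639 ] [-0.00336674  0.0081363  -0.02115676 -0.00205668  0.00265135 -0.00069256]
[0.86941659 0.14332842 0.04194856] [2.94215976e-01 3.12495663e+00 3.10304689e-03] [-0.06087762 -0.76109106 -3.59918438] [-0.00317442  0.00657068 -0.01305995 -0.00119057 -0.00093265 -0.00026284]
[0.86965931 0.1432173  0.04192658] [2.94312120e-01 3.12474537e+00 3.07525779e-03] [-0.7782112   0.45287593 -0.89703965] [-0.00241016  0.00582171 -0.00833393  0.00085805  0.00285593  0.00092051]
```

>>> play_rows:
  plan:
    - [[-1,0,0,-1,0],[-1,0,0,-2.3,0],[-1,0,0,-2.3,0],[-1,0,0,-2.3,0],[-1,0,0,-2.3,0],[-1,0,0,-2.3,0],[-1,0,0,-2.3,0],[-1,0,0,-2.3,0]]

```text
time: 13.75
position: [0.8698, 0.1431, 0.0396]
tcp_rot: [0.295, 3.125, 0.003]
contact_force: [0.5, 0.7, -2.9]
grip_width: 0.0177
```

>>> play_rows:
  plan:
    - [[-1,-6,1,0,0],[-1,-13,2.2,0,0],[-1,-20,3.4,0,0],[-1,-27,4.6,0,0],[-1,-34,5.7,0,0],[-1,-40,6.6,0,0],[-1,-40,6.6,0,0],[-1,-40,6.6,0,0]]

```text
time: 14.75
position: [0.83, 0.1497, 0.0397]
tcp_rot: [0.294, 3.124, 0.003]
contact_force: [0.4, 0.1, -2.8]
grip_width: 0.018
```

>>> play_rows:
  plan:
    - [[-1,0,0,2.5,0],[-1,0,0,5.5,0],[-1,-0.3,0.1,9.7,0],[-1,-1,0.2,15,0],[-1,-2.4,0.5,22,0],[-1,-4.3,0.8,28.7,0],[-1,-6.8,1.3,35,0],[-1,-10.5,2,42.7,0]]

```text
time: 15.75
position: [0.8193, 0.1518, 0.0829]
tcp_rot: [0.295, 3.124, 0.003]
contact_force: [0.1, 0.0, -3.0]
grip_width: 0.0176
```

Run:
```python
from h import *
s=viewer.snapshot("scene")
st=monitor.sense(); print(st["position"],st["contact_force"])
x0,y0=305,190; cv2.imwrite("pics/scene5.png",cv2.resize(s["color"][y0:y0+130,x0:x0+160],None,fx=4,fy=4,interpolation=2))
```

```text
[0.81942586 0.15205581 0.0842277 ] [ 0.7010761   0.03602963 -1.98769562]
```

View pics/scene5.png

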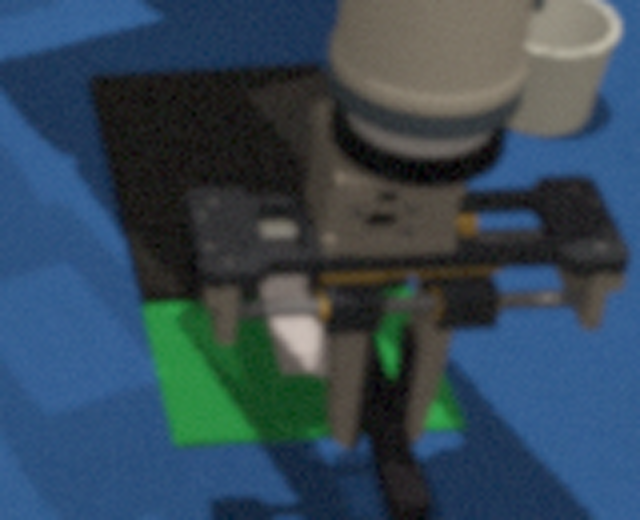

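```bash
cat > look.py <<'E'
from h import *
import sys
np.set_printoptions(precision=1,suppress=True)
c=np.array([613,190.]);u=np.array([.9825,-.1865]);n=np.array([.1865,.9825])
print(monitor.sense()["position"]*1000,monitor.sense()["time"])
for name in("scene","top","wrist"):
    s=viewer.snapshot(name)
    P=np.array([[w(s,a,b) for a in range(0,560)] for b in range(0,420,2)]).reshape(-1,3)*1000
    X=(P[:,:2]-c)@u+50; Y=(P[:,:2]-c)@n
    k=(X>-60)&(X<110)&(abs(Y)<58)&(P[:,2]>22)&(P[:,2]<125)&(P[:,0]<740)
    q=np.c_[X,Y,P[:,2]][k]; print(name,len(q))
    for lo in range(-60,110,10):
        z=q[(q[:,0]>=lo)&(q[:,0]<lo+10)]
        if len(z)>4: print(lo,len(z),np.percentile(z[:,2],[5,50,95]),z[:,1].min(),z[:,1].max())
E
python3 look.py
```

```text
[819.4 152.1  84.2] 15.8
scene 26
60 5 [59.4 61.8 62.3] -17.318699591120815 -5.21174336111085
100 17 [52.9 54.  55.8] -23.507526327450186 -0.1753558172039323
top 0
wrist 0
```

Depth confirms the lift: the filter surface is at z≈62 mm over X≈65, a tilt of about 31°. I continue the arc.

>>> play_rows:
  plan:
    - [[-1,-4.5,0.9,6.8,0],[-1,-9.8,1.9,13.3,0],[-1,-15.8,3,19.2,0],[-1,-22.4,4.3,24.4,0],[-1,-29.4,5.6,28.9,0],[-1,-35.6,6.8,32,0],[-1,-40.8,7.7,34.1,0],[-1,-44.7,8.5,35.5,0]]

```text
time: 16.95
position: [0.7746, 0.1604, 0.1184]
tcp_rot: [0.294, 3.124, 0.003]
contact_force: [0.3, 1.0, -2.8]
grip_width: 0.0173
```

```bash
python3 look.py
```

```text
[774.6 160.4 118.4] 16.95
scene 152
0 24 [23.3 31.3 39.3] -49.13516974298134 -10.945851617571497
10 14 [41.5 61.4 70.4] -49.399285151781896 -19.473758912909247
20 8 [109.4 110.2 110.8] -18.433070464831413 -2.3925715260358866
30 12 [84.9 87.3 88.8] -17.913710778481004 3.560186991804843
40 13 [86.5 87.7 89.3] -24.06518055600536 0.8294880360895426
50 9 [87.2 88.2 90. ] -25.663791641385323 0.1601717012732496
70 12 [85.9 88.6 89.8] -24.47505517107815 -0.18300489635455225
80 25 [87.  88.5 90. ] -25.640634043560627 3.189762967014792
90 15 [87.6 88.7 91. ] -25.954787028703887 0.7603890349902426
100 19 [86.3 88.6 90. ] -25.478692045413208 -1.098407880150931
top 0
wrist 2986
80 559 [86.  87.2 88.3] -26.388121769353123 28.53037170124662
90 1224 [85.9 87.1 88.3] -26.443687948976734 28.65851403670626
100 1203 [86.1 87.2 88.3] -26.42903407678677 28.570814345033618
```

>>> play_rows:
  plan:
    - [[-1,-4,0.8,1.7,0],[-1,-8,1.5,3,0],[-1,-12,2.3,3.9,0],[-1,-15.5,2.9,4.3,0],[-1,-19,3.6,4.5,0],[-1,-22,4.2,4.5,0],[-1,-25,4.8,4.5,0],[-1,-28,5.3,4.5,0]]

```text
time: 18.1
position: [0.7466, 0.1657, 0.1227]
tcp_rot: [0.294, 3.124, 0.003]
contact_force: [0.7, 0.2, -2.0]
grip_width: 0.0177
```

```bash
sed -i 's/P\[:,2\]>22/P[:,2]>15/;s/X>-60/X>-115/;s/range(-60/range(-115/' look.py; python3 look.py
```

```text
[746.6 165.7 122.7] 18.1
scene 362
-25 16 [ 47.4 108.4 114.4] -50.217478235476015 5.044973054699199
-15 52 [ 34.6  54.4 110.1] -56.60901449787011 1.8382201072060382
-5 95 [16.8 29.9 92.7] -51.046209307648354 3.9689105130539297
5 23 [15.1 90.6 94.3] -57.052365645727896 10.644474998721096
15 18 [15.1 16.  93.6] -53.21492136355006 11.953390660017048
25 10 [15.3 15.8 16.6] -41.319176647469064 12.751159544093994
35 16 [15.9 92.4 94.6] -56.5458145300448 15.719552493731342
45 23 [15.2 92.3 95.2] -55.25547283127853 34.67218639243591
55 25 [15.2 92.5 94.1] -45.34512297507388 2.137178464239631
65 20 [17.3 93.4 95.3] -24.84479945449069 1.2083960072578392
75 14 [90.8 92.6 95.3] -25.744806476019143 -3.366834192434917
85 13 [91.5 93.  95.5] -25.50391517669447 -6.281101038128138
95 15 [ 92.1  94.4 113.7] -25.449119510288263 -7.593593225276358
105 8 [ 92.4 102.  123.4] -23.85507175054251 -3.6281381087074567
top 0
wrist 5416
55 1009 [90.4 91.6 92.8] -26.528766042429325 28.473525123764915
65 1217 [90.4 91.6 92.7] -26.454182567815973 28.531083625472974
75 1195 [90.6 91.6 92.7] -26.56082486878833 28.482475305447863
85 1076 [90.6 91.7 92.8] -26.57466236730487 28.604087608768594
95 889 [90.7 91.8 92.9] -26.446095892128618 28.575682111785653
105 30 [118.8 120.3 122.1] -8.755693491202372 10.888321614886515
```

>>> play_rows:
  plan:
    - [[-1,-2,0.4,0,0],[-1,-2,0.4,0,0],[-1,-2,0.4,0,0],[-1,10,-2,0,0],[-1,40,-8,0,0],[-1,80,-15,30,0],[-1,110,-30,80,0],[-1,110,-60,110,0]]

```text
time: 19.25
position: [0.8597, 0.1058, 0.235]
tcp_rot: [0.292, 3.12, 0.005]
contact_force: [0.3, 0.2, -3.3]
grip_width: 0.0175
```

Run:
```python
from h import *
print(monitor.sense()["position"],monitor.sense()["tcp_rot"])
s=viewer.snapshot("scene");x0,y0=305,180; cv2.imwrite("pics/scene6.png",cv2.resize(s["color"][y0:y0+130,x0:x0+160],None,fx=4,fy=4,interpolation=2))
print([(m["uv"],m["p"],w(s,*m["uv"])) for m in mark_of(s,"filter_center")[:2]])
```

```text
[0.859712   0.10577913 0.23500311] [0.2923197  3.12018106 0.00484399]
[([368.6, 229.5], 0.83, array([0.74719369, 0.10872517, 0.20529401]))]
```

View pics/scene6.png

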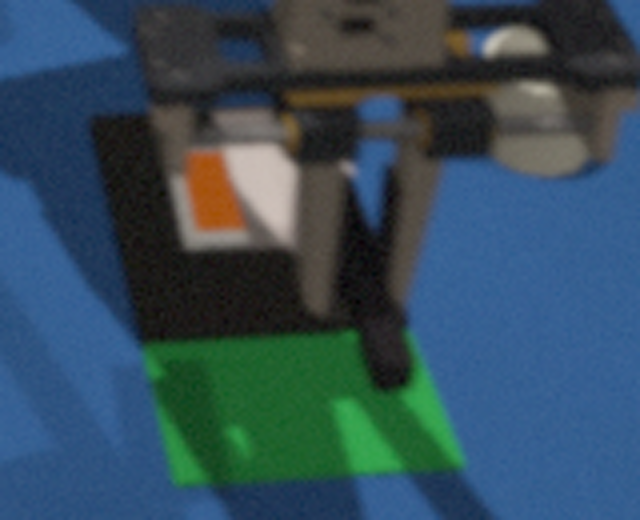

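The filter lies orange up on the black rubber at crop (215,190). I return the turner.

>>> play_rows:
  plan:
    - [[-1,-15,-15,0,-0.1],[-1,-35,-30,0,-0.26],[-1,-55,-50,0,-0.43],[-1,-75,-70,0,-0.6],[-1,-95,-90,0,-0.78],[-1,-120,-110,0,-0.96],[-1,-145,-130,0,-1.14],[-1,-170,-150,0,-1.32]]

```text
time: 20.35
position: [0.689, -0.0482, 0.237]
tcp_rot: [2.154, 2.274, -0.009]
contact_force: [-0.6, 0.1, -2.5]
grip_width: 0.0177
```

>>> play_rows:
  plan:
    - [[-1,-20,-20,0,-0.18],[-1,-40,-40,0,-0.36],[-1,-60,-58,0,-0.54],[-1,-80,-76,0,-0.72],[-1,-100,-94,0,-0.9],[-1,-120,-112,0,-1.08],[-1,-140,-128,0,-1.26],[-1,-158,-140,0,-1.42]]

```text
time: 21.35
position: [0.5303, -0.1885, 0.2363]
tcp_rot: [3.123, 0.313, -0.018]
contact_force: [0.0, 0.1, -2.6]
grip_width: 0.0175
```

>>> play_rows:
  plan:
    - [[-1,0,3.4,0,-0.15],[-1,0,3.4,0,-0.3],[-1,0,3.4,-20,-0.338],[-1,0,3.4,-50,-0.338],[-1,0,3.4,-80,-0.338],[-1,0,3.4,-100,-0.338],[-1,0,3.4,-110,-0.338],[-1,0,3.4,-110,-0.338]]

```text
time: 22.35
position: [0.53, -0.1849, 0.1257]
tcp_rot: [3.134, -0.217, -0.02]
contact_force: [0.5, -0.2, -2.3]
grip_width: 0.0178
```

>>> play_rows:
  plan:
    - [[-1,0.3,-0.2,-20,0],[-1,0.3,-0.2,-40,0],[-1,0.3,-0.2,-54,0],[-1,0.3,-0.2,-63,0],[-1,0.3,-0.2,-69,0],[-1,0.3,-0.2,-72,0],[-1,0.3,-0.2,-73.5,0],[-1,0.3,-0.2,-74.5,0]]

```text
time: 23.35
position: [0.5306, -0.1852, 0.0514]
tcp_rot: [3.133, -0.217, -0.02]
contact_force: [-0.7, 0.3, -1.8]
grip_width: 0.0175
```

Plenty of time left, so I check the fit before letting go.

>>> play_rows:
  plan:
    - [[-1,-0.3,0.1,-0.5,0],[-1,-0.3,0.1,-1,0],[-1,-0.3,0.1,-1.3,0],[-1,-0.3,0.1,-1.3,0],[-1,-0.3,0.1,-1.3,0],[-1,-0.3,0.1,-1.3,0],[-1,-0.3,0.1,-1.3,0],[-1,-0.3,0.1,-1.3,0]]

```text
time: 24.35
position: [0.5303, -0.1851, 0.0502]
tcp_rot: [3.133, -0.217, -0.02]
contact_force: [-2.5, 0.3, 3.5]
grip_width: 0.0174
```

Run:
```python
from h import *
print(monitor.sense()["position"],monitor.sense()["contact_force"])
s=viewer.snapshot("scene"); a=s["color"][190:330,140:280]
t=viewer.snapshot("top"); b=t["color"][90:230,150:290]
cv2.imwrite("pics/v7.png",np.hstack([cv2.resize(x,(396,396),interpolation=2) for x in(a,b)]))
print(rect(t,[160,110,260,260],.019,lambda H,S,V:((S<70)&(V>120))|((H<18)&(S>120)&(V>100))))
```

```text
[ 0.53028849 -0.18507762  0.05022436] [-2.51254726  0.3208359   3.54571034]
((503.215576171875, 211.22744750976562), (103.24879455566406, 103.0626449584961), 79.12034606933594)
```

View pics/v7.png

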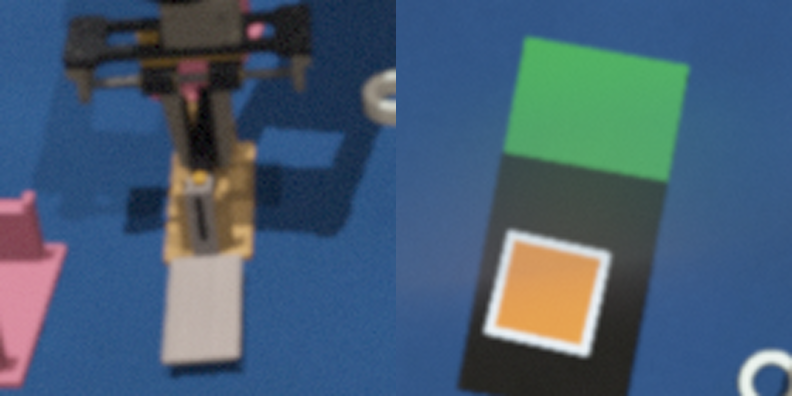

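The turner is seated, with contact force taking up its weight. The filter at (548,293) is orange up and inside the black area. I release.

>>> play_rows:
  plan:
    - [[-0.5,0,0,0,0],[0,0,0,0,0],[0.5,0,0,0,0],[1,0,0,0,0],[1,0,0,0,0],[1,0,0,0,0],[1,0,0,0,0],[1,0,0,0,0]]

```text
time: 25.45
position: [0.5303, -0.1851, 0.0502]
tcp_rot: [3.133, -0.217, -0.02]
contact_force: [0.2, -0.7, -0.3]
grip_width: 0.0906
```

>>> play_rows:
  plan:
    - [[1,0,0,5,0],[1,0,0,20,0],[1,0,0,50,0],[1,0,0,90,0],[1,-10,0,130,0],[1,-40,-10,170,0],[1,-80,-20,190,0],[1,-110,-30,200,0]]

```text
time: 26.45
position: [0.4194, -0.2154, 0.2527]
tcp_rot: [3.132, -0.217, -0.015]
contact_force: [0.4, 0.8, -0.0]
grip_width: 0.0918
```

Run:
```python
from h import *
print(monitor.sense()["position"],monitor.sense()["contact_force"])
s=viewer.snapshot("wrist"); t=viewer.snapshot("top"); sc=viewer.snapshot("scene")
print(rect(t,[160,110,260,260],.019,lambda H,S,V:((S<70)&(V>120))|((H<18)&(S>120)&(V>100))))
P=np.array([[w(s,u,v) for u in range(0,560,3)] for v in range(0,420,3)]).reshape(-1,3)
near=lambda x0,x1,y0,y1,z0,z1:P[(P[:,0]>x0)&(P[:,0]<x1)&(P[:,1]>y0)&(P[:,1]<y1)&(P[:,2]>z0)&(P[:,2]<z1)]
for n,q in(("handle",near(.44,.6,-.21,-.15,.07,.09)),("blade",near(.60,.74,-.24,-.15,.008,.045))): print(n,np.median(q,0),cv2.minAreaRect((q[:,:2]*1000).astype(np.float32)))
for x in("tape_center","radio_center","tub_center"): print(x,[(m["uv"],m["p"]) for m in mark_of(sc,x)[:1]])
R=cv2.resize(t["color"][90:330,60:500],(396,216)); cv2.imwrite("pics/v8.png",np.hstack([cv2.resize(s["color"],(396,297)),cv2.copyMakeBorder(R,0,81,0,0,0)]))
```

```text
[ 0.41939282 -0.21543273  0.25268879] [ 0.39665614  0.82147017 -0.04950173]
((503.1065673828125, 211.37518310546875), (103.90473937988281, 103.33250427246094), 79.12034606933594)
handle [ 0.52964109 -0.1852548   0.07785336] ((524.6114501953125, -184.19351196289062), (17.991443634033203, 130.69654846191406), 82.00826263427734)
blade [nan nan nan] ((0.0, 0.0), (0.0, 0.0), 0.0)
tape_center [([281.1, 221.8], 0.53)]
radio_center []
tub_center [([439.8, 205.7], 0.84)]
  return _methods._mean(a, axis=axis, dtype=dtype,
  ret = um.true_divide(
```

View pics/v8.png

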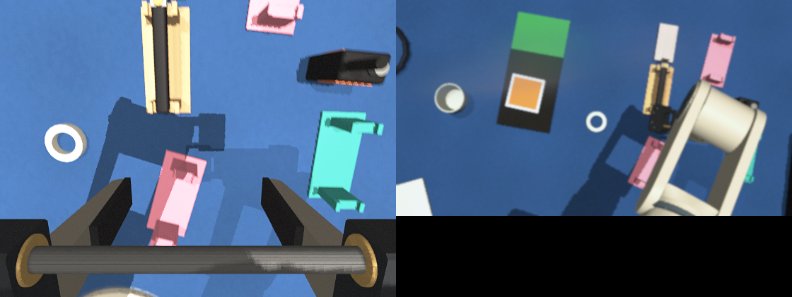

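The handle lies in the rest at (160,60), top at 77.9 mm as at the start. The filter is orange up on the black at (525,92). The tape, radio and tub look unmoved.

```bash
python3 -c "
from bench import job_done; print(job_done())"
```

```text
the job is handed in; nothing more can be done
None
```

The filter is flipped and lies orange face up, wholly on the black rubber. The turner is back in both saddles of its wooden rest, released, and I handed the job in at about 26.6 s.

- **The flip:** I took the turner from the wooden rest, not the pink or turquoise look-alikes. A light touchdown of about 8 N on the bare bench gave the blade height. I slid the blade about 20 mm under the overhang and lifted the filter in an arc about its robot-side edge until it toppled over. The last part of the turn was a free fall from just past vertical, because the blade could not support it there. The wrist readings I saw during the flip, taken at the end of each call, showed no contact above about 1 N.
- **Filter check:** its centre is at (503, 211) mm, well inside the black block, and two pictures agree on this.
- **Turner check:** the handle top is at 77.9 mm, the same as before I took it, and the handle is within about 1 mm of where it started.
- **Bystanders:** the tape, radio and tub look unmoved. The network's marks for the tape and tub moved 5 pixels or less. The radio was not reported in the last scene view, but it shows standing in the wrist picture.
- **What did not work:** the last wrist view did not include the blade, so I did not re-measure it. The gripper hid the filter from the cameras as I slid the blade in, so I went by earlier measurements there and confirmed the lift from depth readings.

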